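# Free the left-hand wing nut of a sample mill

## Robot

A 6-joint arm with a two-finger parallel gripper is mounted at the origin on a cart in front of the work surface, level with it; the furniture and walls round the work are solid. World frame = base frame: x ahead of the robot, y to its left, z up, the work surface at z = 0. Lengths are in m, angles in rad, forces in N, time in s.
With the tool pointing down it reaches from about 0.425 to 0.95 m from the base axis. Payload 3.5 kg.
Tool frame: the origin (TCP) lies on the centre line of the jaws, within the pads' length; the fingertips stand 14 mm ahead of it and the grasp point (between the pads) lies 5 mm behind it (ctrl.finger_overhang is the distance from the TCP to the fingertips, in m); z points along the fingers, y is the line along which they close (so a half turn about z gives the same grasp; the last joint's range is limited). The gripper opens to 85 mm and grips with 20 to 120 N. Pads are 22 mm wide; open, the fingers measure 114 mm over their backs; the gripper's body (76 mm by 85 mm) begins 54 mm behind the grasp point. The pads swing forward as they close: fully open they stand 13 mm farther back than shut.
Start: joints at [-1.463, 0.286, 1.577, -0, 1.279, -0.15], TCP at [0.172, -0.653, 0.245] pointing down, gripper open.
Joint ranges: [-2.77, 2.77], [-0.9, 2.22], [0.21, 2.48], [-1.53, 4.67], [0.24, 2.81], [-2.84, 2.84]. Speed limits (rad/s): [2.79, 2.79, 3.14, 3.14, 3.14, 3.14].

## Interface

Orientations are given as a unit quaternion [x, y, z, w].
In Python, from plant import ctrl gives the robot as it stands.
- The arm moves only by the tool send_rows, never from a script. Its argument "moves" is text: rows parted by semicolons, each of 7 numbers parted by spaces: the turn, a rotation vector about the tool's x, y, z in units of 360 degrees (1.0 is 360 degrees), then the shift along the tool's x, y, z in units of 20 cm (1.0 is 20 cm), then the gripper's target within -1 to 1 (fully open at 1, half-way at 0, shut at -1). A call has 1 to 12 rows; each row is the pose to reach, as a shift and turn from the pose commanded when the call began, along the tool's axes at that moment, turning the shorter way round; what a row does not reach only later rows make up. A row lasts 1/8 s, in which the tool goes at most 62.5 mm and 10.7 degrees, less where a joint would pass 70% of its speed; a pose out of reach is approached as far as the arm can. A call with a number of a shift or a turn outside -1 to 1 is refused whole. A call with a gripper value outside its range is refused whole. The fingers move at their own pace and stop on an object; "newtons" is the grip in N (left out, the last holds). Time passes only in rows, so rows that repeat a pose let the fingers close. It gives the time, the measured TCP pose, the force, the opening and the grip force at its end, in the units of the state.
- ctrl.get_state(): the state, without advancing time (a new reading comes with each control period).
- ctrl.read_camera(name): name is "side" or "top" or "wrist"; returns a dict with "image" (384x512x3 uint8, red, green, blue), "fovy" (degrees; the focal length in pixels is half the picture's height over the tangent of half this angle, whatever the lens; pixels are square), "cx", "cy" (the principal point, pixels), "distortion" ([k1, k2, p1, p2, k3] as OpenCV has them; the pictures are not rectified), "extrinsics" (4x4, takes a point from camera to world coordinates). Camera axes: x right, y up, looking along -z (the intrinsics and any distortion apply to the point x, -y, -z); pixel columns grow to the right and rows downward; lengths in m; the calibration is good to about 2 mm. A picture is of the moment at which its call begins. There is no depth.
- ctrl.sign_off(): hands the job in; it is judged then, once.
The state is a dict: "time": time; "qpos": joint angles; "dq": joint speeds; "joint_efforts": joint torques, N m; "eef_pos": TCP position; "tcp_rot": TCP orientation; "contact_force": force on the tool from outside, world axes, zero at the start; "wrist_torque": the same for the moment, N m; "opening": opening from 0.0 (shut) to 1.0 (fully open); "finger_force": force on a finger pad.
Only numpy, scipy, OpenCV 4.12 (cv2) and the standard library are available. Lean on these libraries where they do the work, as an engineer would, in place of code of your own. Each camera call takes 0.05 s, during which the arm holds its last target. There are 200 camera calls.

## Task

Two small sample mills stand on the bench. Loosen the two-winged hand nut that holds the grinding disc of one of them, turning it by about 75 degrees (at least 60), then let go of it; mind that it has a left-hand thread, so do not tighten it further. Do not turn the three-lobed nut of the other mill.

Things in the scene. Friction and masses are not known exactly. Their poses are not given: they have to be found in the camera images.
- wing_grip (a point): Middle of the grip of the two-winged plain steel hand nut, on its upright axis, 99 mm above the worktop. The wings form one upright bar with flat sides: 58 mm long along this point's x, 12 mm thick along its y, from 14 mm below the point to 14 mm above (between the wings 4 mm above). A threaded spindle end, 9 mm thick, stands in the middle to 13 mm above. z points up.
- wing_nut (a joint): Angle of the two-winged nut on its left-hand thread, rad. It grows as the nut turns clockwise seen from above, which loosens it (it climbs 6 mm a turn); anticlockwise tightens it. It starts tight, between 0 and 0.12; end stops at -0.4 and 1.75. Turns stiffly (0.1 N m) and stays where it is left.
- wing_mill: Mill with the two-winged nut, fixed to the worktop; origin at the centre of its underside, under the nut. White housing 122 x 132 mm, 55 mm high; on it a 108 mm metal dish and a 92 mm dark grinding disc, top 70 mm up, then the nut's washer (34 mm wide, top 73 mm up) and collar (28 mm wide, 14 mm high). It stands on the left or the right.
- star_nut (a joint): Angle of the other nut, rad, 0 at the start, growing anticlockwise; ordinary thread; to be left as it is. Plain steel with three upright round lobes, 50 mm across, top 107 mm above the worktop, on a second mill of the same shape and size, its axis 0.22 m or more from the first.

How it is judged:
At the end, for the whole second after the job is handed in: The two-winged nut stands loosened at a joint value above 1.0 rad (57 degrees clockwise from fully tight), at rest and let go; the three-lobed nut is within 0.2 rad of where it was (value of joint wing_nut above 1 rad and velocity of joint wing_nut between -0.05 and 0.05 rad/s and value of joint star_nut between -0.2 and 0.2 rad); the robot touches nothing.
It fails at once if the two-winged nut is tightened further (joint below -0.2 rad) (value of joint wing_nut below -0.2 rad).
It fails at once if the three-lobed nut is turned by more than 0.2 rad (value of joint star_nut above 0.2 rad or value of joint star_nut below -0.2 rad).
It also fails if it takes over 32 s, if anything falls off the work surface, if the arm or the gripper's body presses on something with over 40 N, if the wrist force passes 120 N, or if a joint passes its speed limit or range.

## Working session

There is one attempt and no reset: what is moved stays moved. The work goes in short steps, Python scripts to look and compute and a tool call to move; the robot and the scene stay as the last step left them, time stands still between calls to the robot, and variables do not carry over. Pictures are saved under pics/ and viewed, at most 10 in all, crops included, and the job is handed in when it is done.

Besides the shell and the picture viewer there is one more tool, called as a command line: name --argument value ..., lists and objects as JSON in quotes. send_rows: Moves the arm, as the interface text tells. Its arguments: {"type":"object","properties":{"moves":{"type":"string"},"newtons":{"type":"number"}},"required":["moves"]}

```bash
mkdir -p pics; cat > h.py <<'E'
import numpy as np,cv2
from plant import ctrl
def cam(n):
    c=ctrl.read_camera(n); f=192/np.tan(np.radians(c['fovy'])/2)
    c['K']=np.array([[f,0,c['cx']],[0,f,c['cy']],[0,0,1.]]); c['D']=np.array(c['distortion'],float); c['E']=np.array(c['extrinsics']); return c
def ray(c,uv):
    p=cv2.undistortPoints(np.array(uv,float).reshape(-1,1,2),c['K'],c['D']).reshape(-1,2)
    d=np.c_[p[:,0],-p[:,1],-np.ones(len(p))]@c['E'][:3,:3].T
    return c['E'][:3,3],d
def plane(c,uv,z):
    o,d=ray(c,uv); return o+d*((z-o[2])/d[:,2])[:,None]
def proj(c,P):
    q=(np.atleast_2d(P)-c['E'][:3,3])@c['E'][:3,:3]; q=q*[1,-1,-1]
    return cv2.projectPoints(q,np.zeros(3),np.zeros(3),c['K'],c['D'])[0].reshape(-1,2)
def save(c,n): cv2.imwrite('pics/'+n+'.png',c['image'][:,:,::-1])
E
python3 - <<'E'
from h import *
ims=[]
for n in['top','side']:
    c=cam(n); ims.append(c['image']); print(n,c['E'].round(3).tolist(),c['fovy'],c['D'])
    cv2.imwrite(f'pics/{n}0.png',cv2.resize(c['image'],(800,600))[:,:,::-1])
s=ctrl.get_state();print(s['time'],s['eef_pos'],s['tcp_rot'],s['opening'])
E
```

```text
top [[-0.021, 0.99, -0.141, 0.39], [-0.999, -0.024, -0.02, -0.015], [-0.024, 0.14, 0.99, 0.914], [0.0, 0.0, 0.0, 1.0]] 46.437924820623124 [-0.16718864  0.          0.          0.          0.        ]
side [[-0.892, 0.291, -0.345, 0.21], [-0.452, -0.594, 0.665, 0.59], [-0.012, 0.75, 0.662, 0.653], [0.0, 0.0, 0.0, 1.0]] 50.30622432389088 [-0.09494542  0.          0.          0.          0.        ]
0.1 [ 0.17205741 -0.65211416  0.24405211] [ 9.91702272e-01  1.28551238e-01  2.22364664e-05 -1.08693699e-03] 1.0003264301014236
```

View pics/top0.png

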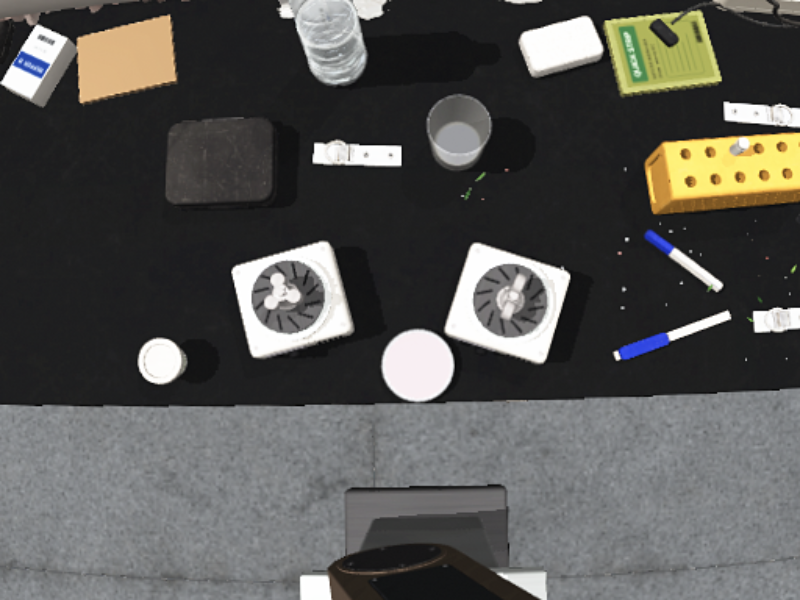

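View pics/side0.png

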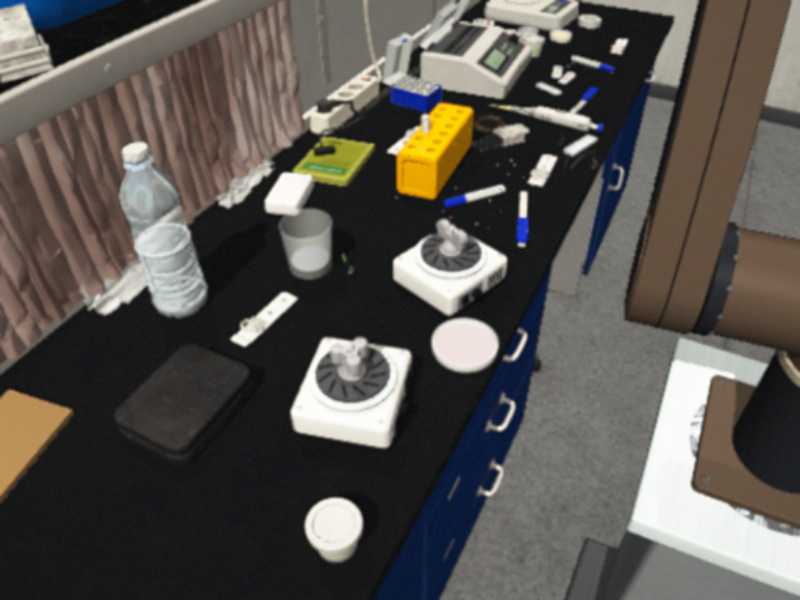

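The top view shows the two-winged nut on the right mill, centred near (512,299) of the 800-px picture with its bar running from (519,280) to (503,318). The three-lobed nut is at (283,292). The side view agrees. Next I measure the disc ellipse and the bar.

```bash
python3 - <<'E'
from h import *
c=cam('top'); im=c['image']; g=im.min(2); s=512/800
cx,cy=int(512*s),int(299*s)
m=np.zeros_like(g); cv2.circle(m,(cx,cy),30,255,-1)
# housing: white contour
w=(g>150).astype(np.uint8); w[:, :int(430*s)]=0; w[:int(235*s)]=0;w[int(370*s):]=0;w[:,int(580*s):]=0
C=max(cv2.findContours(w,0,2)[0],key=cv2.contourArea); r=cv2.minAreaRect(C); b=cv2.boxPoints(r)
P=plane(c,b,.055);print('housing',P.round(4),P.mean(0),np.linalg.norm(P-np.roll(P,1,0),axis=1))
# dark disc hull
d=((g<110)&(m>0)).astype(np.uint8)
n,l,st,ce=cv2.connectedComponentsWithStats(d); k=1+np.argmax(st[1:,4])
H=cv2.convexHull(np.argwhere(l==k)[:,::-1].astype(np.int32)); e=cv2.fitEllipse(H);print('disc',e,plane(c,[e[0]],.07))
n0=cv2.resize(im[cy-32:cy+32,cx-40:cx+40],(800,640)[:2],interpolation=cv2.INTER_CUBIC)[:600]
cv2.imwrite('pics/crop.png',n0[:,:,::-1]);print('crop origin',cx-40,cy-32)
E
```

```text
housing [[ 0.4553 -0.0325  0.055 ]
 [ 0.5727 -0.0708  0.055 ]
 [ 0.5313 -0.1966  0.055 ]
 [ 0.4151 -0.156   0.055 ]] [ 0.49361184 -0.11396095  0.055     ] [0.12988051 0.12346405 0.13238866 0.12316327]
disc ((337.5679016113281, 194.8490753173828), (21.036731719970703, 40.335960388183594), 15.739014625549316) [[ 0.48754442 -0.13692022  0.07      ]]
crop origin 287 159
```

View pics/crop.png

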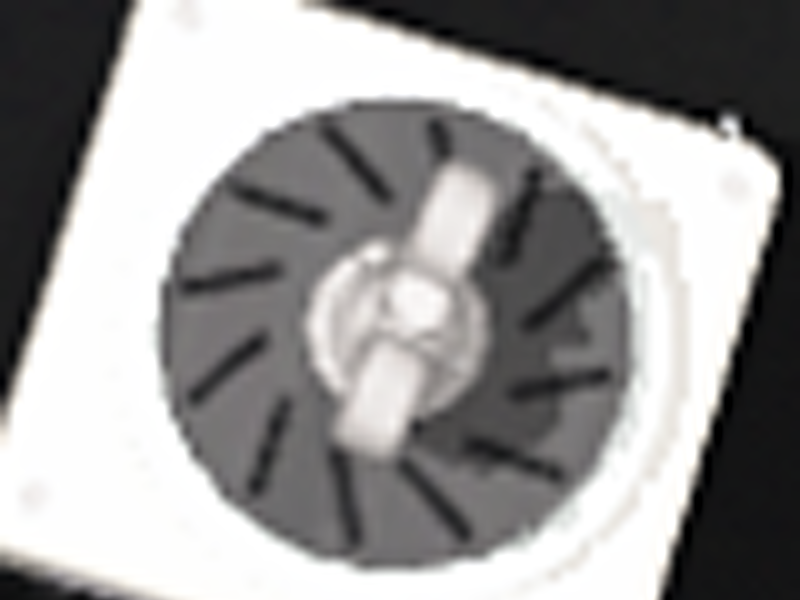

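The crop shows the disc centred at about (396,334). The bar's top runs from about (472,170) at the far end to (366,445) at the near end, and the spindle tip is at (418,300).

```bash
python3 - <<'E'
from h import *
c=cam('top')
f=lambda p:(np.array(p,float)+.5)/10-.5+[287,159]
print('disc',plane(c,f([[396,334],[160,334],[632,334]]),.07))
B=plane(c,f([[472,170],[366,445]]),.113);d=B[0]-B[1];print(B,B.mean(0),np.linalg.norm(d),np.degrees(np.arctan2(d[1],d[0])))
print('spindle',plane(c,f([[418,300]]),.112))
print('edgesides',[np.degrees(np.arctan2(*(lambda q:(q[0]-q[1])[[1,0]])(plane(c,f(e),.113)))) for e in ([[438,170],[340,420]],[[497,188],[412,420]])])
s=ctrl.get_state()
from scipy.spatial.transform import Rotation as R
print(R.from_quat(s['tcp_rot']).as_matrix().round(3),s['time'])
E
```

```text
disc [[ 0.49364079 -0.11535485  0.07      ]
 [ 0.49475653 -0.07043245  0.07      ]
 [ 0.49250699 -0.16050059  0.07      ]]
[[ 0.51796357 -0.12531919  0.113     ]
 [ 0.46836683 -0.10404982  0.113     ]] [ 0.4931652 -0.1146845  0.113    ] 0.05396500953021839 -23.211889988029515
spindle [[ 0.49455552 -0.1146135   0.112     ]]
edgesides [np.float64(-23.476644877919835), np.float64(-22.333808087510636)]
[[ 0.967  0.255 -0.   ]
 [ 0.255 -0.967  0.002]
 [ 0.    -0.001 -1.   ]] 0.2
```

The measurements agree: the axis is at about (0.494, -0.115), the bar direction is about -23°, and the lengths match the sizes given. I will grasp with tool x at 157°, which leaves q6 room for the clockwise turn. The fingertips must stay above the collar top at 0.087.

send_rows --moves "0 0 -0.12 0.75 -0.73 0 0.2;0 0 -0.12 0.75 -0.73 0 0.2;0 0 -0.12 0.75 -0.73 0 0.2;0 0 -0.12 0.75 -0.73 0 0.2;0 0 -0.12 0.75 -0.73 0 0.2;0 0 -0.12 0.75 -0.73 0 0.2" --newtons 40

```text
time: 0.95
eef_pos: [0.2796, -0.4741, 0.2455]
tcp_rot: [0.875, 0.483, -0.0, 0.0]
contact_force: [0.7, 0.4, -0.5]
opening: 0.603
finger_force: 0.0
```

```bash
cat > go.py <<'E'
import sys
from h import *
from scipy.spatial.transform import Rotation as R
def go(p,yaw):
    s=ctrl.get_state(); r=R.from_quat(s['tcp_rot']); M=r.as_matrix()
    y=np.radians(yaw); T=R.from_matrix([[np.cos(y),np.sin(y),0],[np.sin(y),-np.cos(y),0],[0,0,-1]])
    print(s['time'],s['eef_pos'].round(4),'yaw',np.degrees(np.arctan2(M[1,0],M[0,0])),'q6',s['qpos'][5],'open',s['opening'],'F',s['contact_force'],s['finger_force'])
    print('turn',((r.inv()*T).as_rotvec()/2/np.pi).round(4),'shift',((np.array(p)-s['eef_pos'])@M/.2).round(3))
if __name__=='__main__': go([float(a) for a in sys.argv[1:4]],float(sys.argv[4]))
E
python3 go.py .494 -.115 .244 156.8
```

```text
0.95 [ 0.2796 -0.4741  0.2455] yaw 57.796676968729415 q6 -0.6600061778210508 open 0.6025054331777658 F [ 0.68094457  0.41972933 -0.54063531] 0.0
turn [-1.00e-04  1.00e-04 -2.75e-01] shift [ 2.091 -0.049  0.006]
```

send_rows --moves "0 0 -0.137 1 -0.024 0 0.2;0 0 -0.137 1 -0.024 0 0.2;0 0 -0.137 1 -0.024 0 0.2;0 0 -0.137 1 -0.024 0 0.2;0 0 -0.137 1 -0.024 0 0.2;0 0 -0.137 1 -0.024 0 0.2"

```text
time: 1.7
eef_pos: [0.3818, -0.3022, 0.2454]
tcp_rot: [0.594, 0.804, -0.0, 0.0]
contact_force: [0.2, -0.4, 0.1]
opening: 0.602
finger_force: 0.0
```

```bash
python3 go.py .494 -.115 .244 156.8
```

```text
1.7 [ 0.3818 -0.3022  0.2454] yaw 107.06224040535723 q6 -1.175876149309467 open 0.6020648774456734 F [ 0.16547973 -0.39683701  0.13299492] 0.0
turn [-0.      0.     -0.1382] shift [0.73  0.811 0.007]
```

send_rows --moves "0 0 -0.138 0.73 0.81 0 0.2;0 0 -0.138 0.73 0.81 0 0.2;0 0 -0.138 0.73 0.81 0 0.2;0 0 -0.138 0.73 0.81 0 0.2;0 0 -0.138 0.73 0.81 0 0.2;0 0 -0.138 0.73 0.81 0 0.2;0 0 -0.138 0.73 0.81 0 0.2"

```text
time: 2.58
eef_pos: [0.4932, -0.1146, 0.2452]
tcp_rot: [0.202, 0.979, -0.0, -0.0]
contact_force: [-0.2, -0.2, -0.6]
opening: 0.603
finger_force: 0.0
```

```bash
python3 go.py .494 -.115 .105 156.8; python3 - <<'E'
from h import *
c=cam('wrist');cv2.imwrite('pics/w1.png',cv2.resize(c['image'],(800,600))[:,:,::-1]);print(c['E'].round(3))
a=np.radians(-23);u=np.array([np.cos(a),np.sin(a),0]);P=np.array([.494,-.115,.113])
print(proj(c,[P,P+.029*u,P-.029*u])*800/512)
E
```

```text
2.575 [ 0.4932 -0.1146  0.2452] yaw 156.70991531198183 q6 -1.5931170977878544 open 0.602524987969845 F [-0.17564663 -0.2267169  -0.63942814] 0.0
turn [-0.     -0.     -0.0003] shift [-0.005 -0.     0.701]
[[ 0.395 -0.881 -0.261  0.428]
 [ 0.919  0.379  0.111 -0.086]
 [ 0.001 -0.283  0.959  0.374]
 [ 0.     0.     0.     1.   ]]
[[396.71034105 291.95654856]
 [397.02922983 340.98433273]
 [396.3763144  239.91323788]]
```

View pics/w1.png

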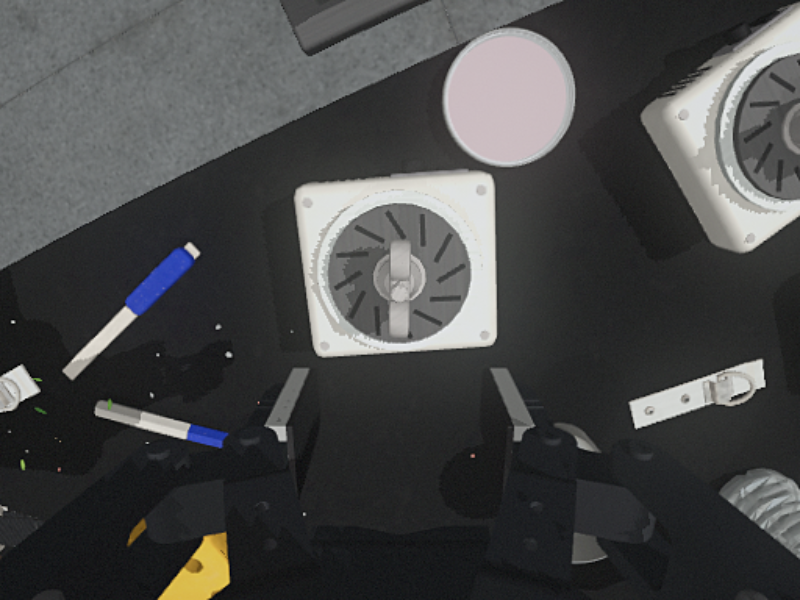

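The wrist view shows the bar upright in the picture at x≈400, from y=240 to 342. I predicted x≈397, so the bar is aligned to within 2 mm. I descend, then close.

send_rows --moves "0 0 0 0 0.004 0.3 0.2;0 0 0 0 0.004 0.5 0.2;0 0 0 0 0.004 0.6 0.2;0 0 0 0 0.004 0.66 0.0;0 0 0 0 0.004 0.7 -0.2;0 0 0 0 0.004 0.7 -0.2;0 0 0 0 0.004 0.7 -0.2"

```text
time: 3.5
eef_pos: [0.4942, -0.1132, 0.1063]
tcp_rot: [0.2, 0.98, -0.0, 0.001]
contact_force: [-0.5, 0.8, -0.6]
opening: 0.4
finger_force: 0.0
```

send_rows --moves "0 0 0 0 0 0 -0.5;0 0 0 0 0 0 -0.7;0 0 0 0 0 0 -1;0 0 0 0 0 0 -1;0 0 0 0 0 0 -1;0 0 0 0 0 0 -1" --newtons 40

```text
time: 4.25
eef_pos: [0.4934, -0.1146, 0.1062]
tcp_rot: [0.199, 0.98, -0.002, 0.0]
contact_force: [-3.7, -5.3, 3.3]
opening: 0.129
finger_force: 41.2
```

```bash
python3 go.py .4945 -.1145 .106 80
```

```text
4.25 [ 0.4934 -0.1146  0.1062] yaw 157.02789966392766 q6 -1.5941025975782168 open 0.12850502443821826 F [-3.7496064  -5.3471611   3.26435689] 41.24776907265186
turn [-0.0004  0.0006  0.214 ] shift [-0.005  0.003  0.001]
```

It is gripped: opening is about 11 mm and the grip is 41 N. I turn clockwise (positive about tool z) by about 81°, rising 1.3 mm.

send_rows --moves "0 0 0.015 0 -0.005 0 -1;0 0 0.035 0 -0.005 -0.001 -1;0 0 0.055 0 -0.005 -0.002 -1;0 0 0.075 0 -0.005 -0.002 -1;0 0 0.095 0 -0.005 -0.003 -1;0 0 0.115 0 -0.005 -0.003 -1"

```text
time: 5.0
eef_pos: [0.4938, -0.1143, 0.1069]
tcp_rot: [0.535, 0.845, -0.0, 0.001]
contact_force: [0.0, -1.3, 2.4]
opening: 0.126
finger_force: 41.2
```

```bash
python3 go.py .4937 -.1146 .1073 76
```

```text
5.0 [ 0.4938 -0.1143  0.1069] yaw 115.37266905119792 q6 -0.8700093841797188 open 0.12620783762069485 F [ 0.02481517 -1.34504282  2.43733043] 41.21253848075867
turn [0.0003 0.0002 0.1094] shift [-0.001 -0.001 -0.002]
```

Turning well with low forces, so I continue, settle, then open.

send_rows --moves "0 0 0.02 0 0 -0.001 -1;0 0 0.04 0 0 -0.001 -1;0 0 0.06 0 0 -0.002 -1;0 0 0.08 0 0 -0.003 -1;0 0 0.1 0 0 -0.003 -1;0 0 0.109 0 0 -0.003 -1;0 0 0.109 0 0 -0.003 -1;0 0 0.109 0 0 -0.003 -1"

```text
time: 6.0
eef_pos: [0.4945, -0.1143, 0.1076]
tcp_rot: [0.786, 0.618, 0.001, 0.002]
contact_force: [3.0, 0.2, 1.3]
opening: 0.126
finger_force: 41.2
```

send_rows --moves "0 0 0 0 0 0 -0.5;0 0 0 0 0 0 -0.2;0 0 0 0 0 0 0;0 0 0 0 0 0 0.1;0 0 0 0 0 0 0.1;0 0 0 0 0 -0.15 0.1;0 0 0 0 0 -0.4 0.1;0 0 0 0 0 -0.7 0.1;0 0 0 0 0 -0.7 0.1;0 0 0 0 0 -0.7 0.1"

```text
time: 7.25
eef_pos: [0.4929, -0.1137, 0.2463]
tcp_rot: [0.786, 0.618, -0.0, -0.0]
contact_force: [-0.1, -0.1, -0.1]
opening: 0.552
finger_force: 0.0
```

```bash
python3 go.py .4937 -.1146 .245 76; python3 - <<'E'
from h import *
c=cam('wrist');cv2.imwrite('pics/w2.png',cv2.resize(c['image'],(800,600))[:,:,::-1])
for deg in(-23-60,-23-77):
    a=np.radians(deg);u=np.array([np.cos(a),np.sin(a),0]);P=np.array([.494,-.115,.114])
    print(deg,proj(c,[P,P+.029*u,P-.029*u])*800/512)
E
```

```text
7.25 [ 0.4929 -0.1137  0.2463] yaw 76.33371949385456 q6 -0.18893183090138901 open 0.5519766020631044 F [-0.13908451 -0.14789583 -0.08277408] 0.0
turn [-0.     -0.      0.0009] shift [-0.004  0.005  0.007]
-83 [[399.68647832 295.60129775]
 [417.60419177 341.38405649]
 [380.7343589  247.18672631]]
-100 [[399.68647832 295.60129775]
 [402.90385968 344.34166129]
 [396.27001558 243.86703512]]
```

View pics/w2.png

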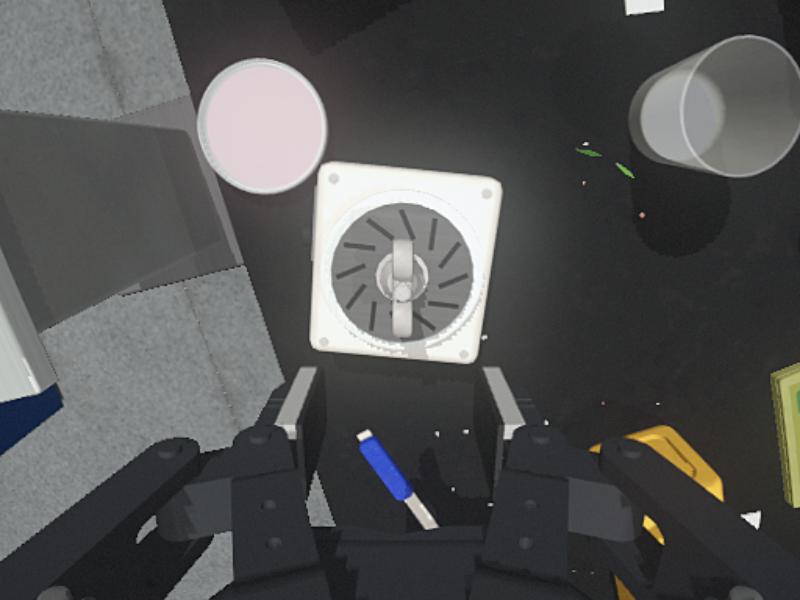

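The wrist view shows the bar upright in the picture at x≈402, still aligned with the jaws. The nut has therefore turned about 80° clockwise, and the gripper is clear of it.

```bash
python3 -c "
from plant import ctrl
print(ctrl.sign_off())"
```

```text
the job is handed in; nothing more can be done
None
```

The two-winged nut is loosened by about 80° clockwise and let go, the three-lobed nut was not touched, and the job was handed in at about 7.3 s; no verdict was returned.

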